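Lock the clamp bolt in the bench rail

TASK

Put the T-headed clamp bolt back into the slotted aluminium rail: lower its head through the wide loading window at the end nearer the robot, slide it along the slot until it comes up against the stop hidden inside, and there give its wing a quarter turn so that the head lies square across the slot and is locked. Work gently, without forcing the bolt against the rail, keep it upright in the slot, and do not disturb the glassware and vessels round about.

Things in the scene. Friction and masses are not known exactly. Their poses are not given: they have to be found in the camera images.
- rail: Aluminium T-slot rail fixed to the bench, 230 mm long, 64 mm wide (80 mm over its low foot flanges), 27 mm high. Origin: centre of its underside. x runs along the slot, from the loading window towards the hidden stop; y across; z up. Slot floor at z = 10 mm, lips at z = 21 to 27 mm. All rigid.
- rail_window (a point): Middle of the loading window in the lips (rail x = -80 mm), level with their top (z = 27 mm); axes as the rail's. The window is 40 mm long (x) and 17.5 mm wide (y). Only here can the bolt's head be put in or lifted out.
- rail_slot (a point): Point on the slot floor at the rail's middle; axes as the rail's. From rail x = -60 to +92 mm the mouth between the lips is 13 mm wide: the bolt's stem passes, its head does not. Under the lips guides leave the head a passage 17 to 18.5 mm wide, in which it cannot turn.
- rail_stop_mean (a point): Point on the slot floor at rail x = +40 mm: mean place of the bolt's axis when the head's end touches the stop. The true place is hidden under the lips and set anew each time, up to 22 mm either way along x; it must be felt. At the stop and up to 3 mm short of it the head lies in a pocket 40 mm wide and turns freely either way; farther back the guides block it.
- t_bolt: Clamp bolt (T-bolt), 65 mm tall, 0.1 to 0.2 kg, standing loose on the bench on its head. Origin: centre of the head's underside; z up; x along the head. Head 30 mm long (x), 14 mm wide (y), 8 mm thick, round ends; stem 10 mm thick; washer collar 26 mm across at z = 19 to 23 mm, 2 mm above the lips when the head is on the slot floor. Under the lips the head has 3 mm of play upward.
- bolt_wing (a point): Centre of the bolt's black wing grip, 48 mm above the head's underside, axes as the bolt's. The wing is 36 mm long (x, in line with the head), 12 mm thick (y) and 34 mm high (z = 31 to 65 mm of the bolt); a 14 mm thick neck joins it to the collar. The bolt is the same after a half turn.
- flask_a: Conical glass flask, 64 mm across, 105 mm tall, standing on the bench left of the rail; leave alone. Origin under its centre, z up.
- flask_c: Conical glass flask, 64 mm across, 105 mm tall, standing behind the work; leave alone. Origin under its centre, z up.
- beaker: Small clear beaker, 51 mm across, 58 mm tall, standing on the near side; leave alone. Origin under its centre, z up.
- jar: White round plastic bottle, 52 mm across, 100 mm tall, standing behind the bolt; leave alone. Origin under its centre, z up.
- glass_cylinder: Small glass measuring cylinder, 33 mm across, 86 mm tall, standing to the right of the bolt; leave alone. Origin under its centre, z up.
There are look-alikes about, which are no part of the job. Leave any orange look-alike of the t_bolt alone.

How it is judged:
On the way, in this order (a step that is already met when the one before it is completed fails the run):
1. the bolt's head is down in the slot at the loading window, in line with the slot (z of t_bolt in the frame of rail between 0.007 and 0.0135 m and y of t_bolt in the frame of rail between -0.005 and 0.005 m and angle between t_bolt's own z axis and vertical below 0.15 rad and angle between the x axis of t_bolt and the x axis of rail, either way round below 0.25 rad and x of t_bolt in the frame of rail between -0.088 and -0.072 m), for 0.1 s.
2. the bolt has been slid along to the pocket, its head still in line with the slot (z of t_bolt in the frame of rail between 0.007 and 0.0135 m and y of t_bolt in the frame of rail between -0.005 and 0.005 m and angle between t_bolt's own z axis and vertical below 0.15 rad and angle between the x axis of t_bolt and the x axis of rail, either way round below 0.25 rad and x of t_bolt in the frame of rail above 0.012 m), for 0.1 s.
At the end, for the whole second after the job is handed in: The bolt stands upright (within 0.15 rad) and at rest in the slot at the stop end (more than 10 mm past the rail's middle, within 5 mm of the slot's centre line), its head under the lips (underside 7 to 13.5 mm above the rail's underside) and turned square across the slot within 0.25 rad (z of t_bolt in the frame of rail between 0.007 and 0.0135 m and y of t_bolt in the frame of rail between -0.005 and 0.005 m and angle between t_bolt's own z axis and vertical below 0.15 rad and x of t_bolt in the frame of rail above 0.01 m and angle between the x axis of t_bolt and the y axis of rail, either way round below 0.25 rad and linear speed of t_bolt below 0.02 m/s and angular speed of t_bolt below 0.2 rad/s); the robot touches nothing.
It fails at once if the bolt is levered over by more than 0.12 rad while its head is under the lips (angle between t_bolt's own z axis and vertical above 0.12 rad and x of t_bolt in the frame of rail between -0.055 and 0.1 m and y of t_bolt in the frame of rail between -0.012 and 0.012 m and z of t_bolt in the frame of rail below 0.018 m).
It fails at once if the bolt is pressed, pushed or twisted against the rail (its guides and stop included) with more than 20 N (contact force between t_bolt and rail above 20 N).
It fails at once if one of the glass or plastic vessels standing round the work is shifted by more than 15 mm or tipped over (distance of any of flask_a, flask_c, beaker, jar, glass_cylinder from where it was at the start of the episode above 0.015 m or angle between any of flask_a, flask_c, beaker, jar, glass_cylinder's own z axis and vertical above 0.3 rad).
It also fails if it takes over 72 s, if anything falls off the work surface, if the arm or the gripper's body presses on something with over 40 N, if the wrist force passes 120 N, or if a joint passes its speed limit or range.

ROBOT

A 6-joint arm with a two-finger parallel gripper is mounted at the origin on a cart in front of the work surface, level with it; the furniture and walls round the work are solid. World frame = base frame: x ahead of the robot, y to its left, z up, the work surface at z = 0. Lengths are in m, angles in rad, forces in N, time in s.
With the tool pointing down it reaches from about 0.35 to 0.775 m from the base axis. Payload 7.3 kg.
Tool frame: the origin (TCP) lies on the centre line of the jaws, within the pads' length; the fingertips stand 17 mm ahead of it and the grasp point (between the pads) lies 2 mm behind it (robot.tip_extent is the distance from the TCP to the fingertips, in m); z points along the fingers, y is the line along which they close (so a half turn about z gives the same grasp; the last joint's range is limited). The gripper opens to 92 mm and grips with 3 to 60 N. Pads are 19 mm wide; open, the fingers measure 130 mm over their backs; the gripper's body (75 mm by 190 mm) begins 47 mm behind the grasp point.
Start: joints at [-1.399, 0.342, 1.524, -0, 1.275, -0.146], TCP at [0.164, -0.499, 0.244] pointing down, gripper open.
Joint ranges: [-2.53, 2.53], [-0.77, 2.02], [0.04, 2.7], [-1, 4.14], [0.28, 2.66], [-3.11, 3.11]. Speed limits (rad/s): [2.57, 2.57, 3.14, 3.14, 3.14, 3.14].

INTERFACE

Orientations are given as [roll, pitch, yaw] about the fixed x, y, z axes, in that order (R = Rz(yaw) Ry(pitch) Rx(roll)).
In Python, from cell import robot gives the robot as it stands.
- The arm moves only by the tool step_arm, never from a script. Its argument "motion" is a list of rows, each a list of 2 entries, a list of its own where there are three numbers: the shift along the tool's x, y, z in units of 60 mm (1.0 is 60 mm), then the turn about the tool's z in rad. In form: [[[x, y, z], spin], ...]. A call has 1 to 10 rows; each row is the pose to reach, as a shift and turn from the pose commanded when the call began, along the tool's axes at that moment; what a row does not reach only later rows make up. A row lasts 1/8 s, in which the tool goes at most 62.5 mm and 10.7 degrees, less where a joint would pass 70% of its speed; a pose out of reach is approached as far as the arm can. A call with a gripper value outside its range is refused whole. "hand" is the closure in counts, from 0 (fully open) to 255 (shut), set as the call begins (left out, the last holds). The fingers move at their own pace and stop on an object; "squeeze" is the grip in N (left out, the last holds). Time passes only in rows, so rows that repeat a pose let the fingers close. It gives the time, the measured TCP pose, the force, the opening and the grip force at its end, in the units of the state.
- robot.observe(): the state, without advancing time (a new reading comes with each control period).
- robot.read_camera(name): name is "side" or "top"; returns a dict with "pixels" (400x640x3 uint8, red, green, blue), "intrinsics" (3x3 intrinsics, pixels), "xyz" and "rotation" of the camera in the world. Camera axes: x right, y up, looking along -z (the intrinsics and any distortion apply to the point x, -y, -z); pixel columns grow to the right and rows downward; lengths in m; the calibration is good to about 2 mm. A picture is of the moment at which its call begins. There is no depth.
- robot.hand_in(): hands the job in; it is judged then, once.
The state is a dict: "time": time; "qpos": joint angles; "qvel": joint speeds; "joint_efforts": joint torques, N m; "tool_pos": TCP position; "tool_rot": TCP orientation; "contact_force": force on the tool from outside, world axes, zero at the start; "torque": the same for the moment, N m; "opening": finger opening in m; "grip_force": force on a finger pad.
Only numpy, scipy, OpenCV 4.12 (cv2) and the standard library are available. Lean on these libraries where they do the work, as an engineer would, in place of code of your own. Each camera call takes 0.05 s, during which the arm holds its last target. There are 200 camera calls.

## Working session

There is one attempt and no reset: what is moved stays moved. The work goes in short steps, Python scripts to look and compute and a tool call to move; the robot and the scene stay as the last step left them, time stands still between calls to the robot, and variables do not carry over. Pictures are saved under pics/ and viewed, at most 13 in all, crops included, and the job is handed in when it is done.

Besides the shell and the picture viewer there is one more tool, called after "Request:" as name([rows], argument=value, ...), one row to a line, values as JSON. step_arm: Moves the arm, as the interface text tells. Its arguments: {"type":"object","properties":{"motion":{"type":"array"},"hand":{"type":"number"},"squeeze":{"type":"number"}},"required":["motion"]}

```bash
mkdir -p pics; ls; python3 - <<'E'
from cell import robot
import cv2,numpy as np
s=robot.observe();print(s)
for n in("top","side"):
    c=robot.read_camera(n);cv2.imwrite(f"pics/{n}0.png",c["pixels"][:,:,::-1]);print(n,c["intrinsics"],c["xyz"],c["rotation"],[k for k in c])
E
```

```text
pics
{'time': 0.0, 'qpos': array([-1.39901629e+00,  3.42704089e-01,  1.52504586e+00, -2.43868007e-05,
        1.27539581e+00, -1.45971711e-01]), 'qvel': array([-7.96732049e-04,  4.43059826e-04,  9.31983282e-05,  1.15043531e-04,
        2.20622260e-03,  3.95952807e-04]), 'joint_efforts': array([ 1.01067089e-03, -4.31244600e+01, -2.44223624e+01,  7.19759404e-02,
        5.60717296e-02, -1.18731950e-04]), 'tool_pos': array([ 0.16398685, -0.49831573,  0.24304455]), 'tool_rot': array([-3.14005267e+00, -2.02833498e-04,  3.17758713e-01]), 'contact_force': array([ 0.6572275 ,  0.06070281, -0.00651289]), 'torque': array([-0.03159336, -0.02821261,  0.01448014]), 'grip_force': 0.0, 'opening': 0.0916850747256613}
top [[443.81900234   0.         315.59883055]
 [  0.         443.81900234 209.16669149]
 [  0.           0.           1.        ]] [0.41248044 0.23148382 1.26402297] [ 0.07319545  0.0294834  -1.57023043] ['pixels', 'intrinsics', 'xyz', 'rotation']
side [[380.18743935   0.         327.99625721]
 [  0.         380.18743935 201.81449423]
 [  0.           0.           1.        ]] [ 0.44368041 -0.6299503   0.55456947] [ 1.04043742 -0.01485723 -0.05620615] ['pixels', 'intrinsics', 'xyz', 'rotation']
```

View pics/top0.png

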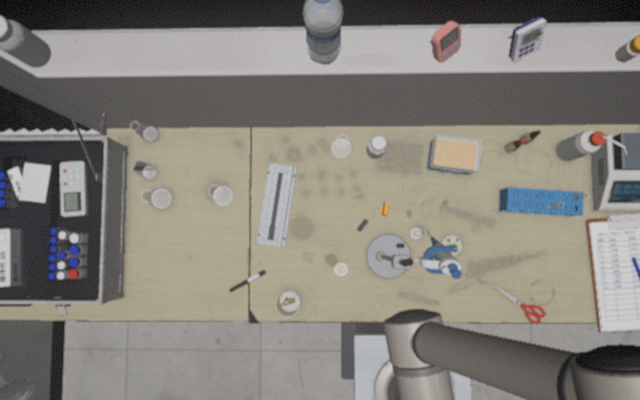

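View pics/side0.png

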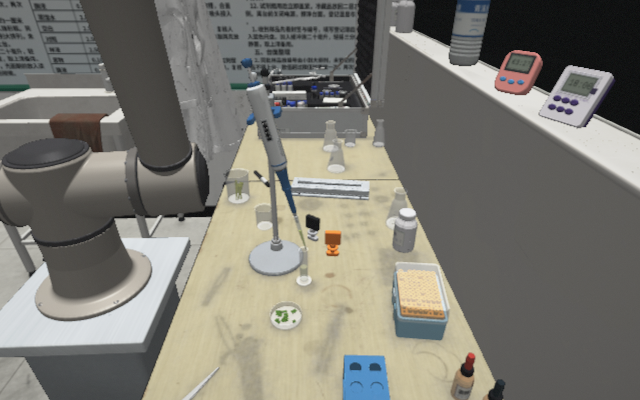

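The top picture shows the rail at (277,205). The black bolt is at (362,225) and the orange look-alike at (385,209). The pipette stand is at (388,255), just right of the bolt, and the small cylinder at (417,233). In the side picture the black bolt is at (313,226) and the orange one at (333,242). The black one is the bolt meant, since the orange one is to be left alone. Next I'll take an enlarged crop and a first measurement.

```bash
cat > h.py <<'E'
import numpy as np,cv2
from scipy.spatial.transform import Rotation as R
def ray(c,u,v):
    k=c["intrinsics"];d=np.array([(u-k[0,2])/k[0,0],-(v-k[1,2])/k[1,1],-1])
    return c["xyz"],R.from_euler("xyz",c["rotation"]).as_matrix()@d
def at(c,u,v,z):
    o,d=ray(c,u,v);return o+d*(z-o[2])/d[2]
def px(c,p):
    q=R.from_euler("xyz",c["rotation"]).as_matrix().T@(np.asarray(p)-c["xyz"]);k=c["intrinsics"]
    return np.array([k[0,2]-k[0,0]*q[0]/q[2],k[1,2]+k[1,1]*q[1]/q[2]])
def crop(c,x0,y0,x1,y1,s):
    return cv2.resize(c["pixels"][y0:y1,x0:x1,::-1],None,fx=s,fy=s,interpolation=cv2.INTER_CUBIC)
E
python3 - <<'E'
from h import *
from cell import robot
t=robot.read_camera("top");s=robot.read_camera("side")
a=crop(t,250,155,410,275,5);b=crop(s,220,170,380,260,5)
cv2.imwrite("pics/c_top.png",a);cv2.imwrite("pics/c_side.png",b)
for n,u,v,z in(("bolt",362,225,.05),("rail",277,205,.027),("cyl",417,233,.086),("orange",385,209,.05),("jar",377,146,.1),("flaskA?",222,195,.1),("beaker",341,270,.058),("flaskc",341,146,.1)):print(n,at(t,u,v,z).round(3))
print("boltside",at(s,313,226,.048).round(3), "blackpix")
for n,c,bx in(("t",t,(345,210,378,240)),("s",s,(300,208,325,245))):
    x0,y0,x1,y1=bx;g=c["pixels"][y0:y1,x0:x1].max(2);m=(g<75).astype(np.uint8);r=cv2.minAreaRect(cv2.findNonZero(m)) if m.any() else None
    print(n,m.sum(),r,x0,y0)
E
```

```text
bolt [0.458 0.141 0.05 ]
rail [0.515 0.376 0.027]
cyl [ 0.435 -0.001  0.086]
orange [0.502 0.078 0.05 ]
jar [0.665 0.103 0.1  ]
flaskA? [0.536 0.514 0.1  ]
beaker [0.336 0.199 0.058]
flaskc [0.666 0.199 0.1  ]
boltside [0.458 0.12  0.048] blackpix
t 0 None 345 210
s 163 ((12.0, 14.5), (15.0, 12.0), 90.0) 300 208
```

View pics/c_top.png

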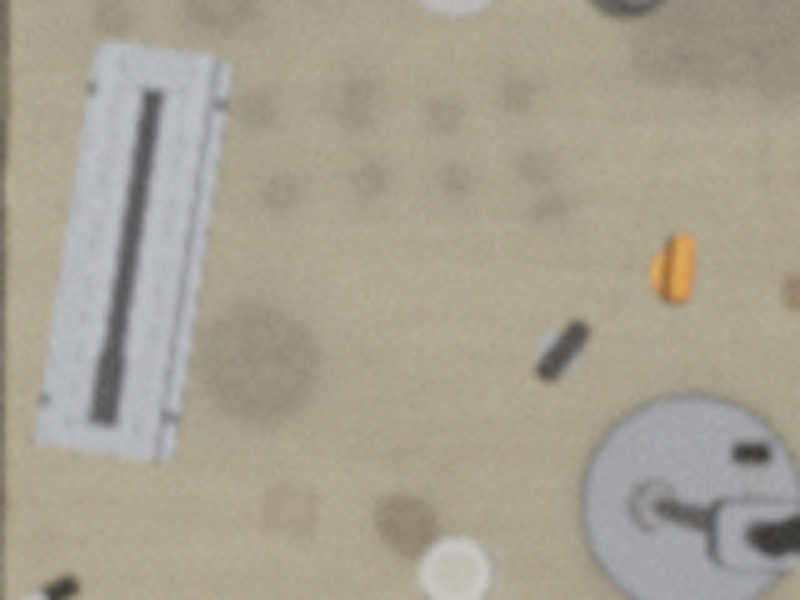

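View pics/c_side.png

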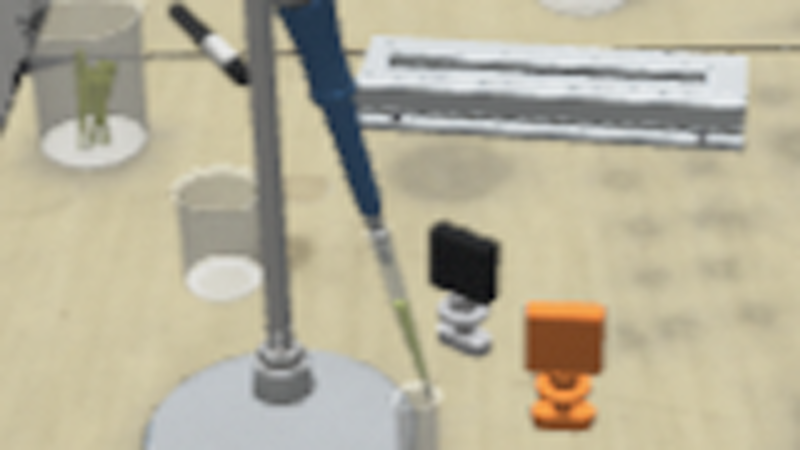

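The crops confirm it: black wing at top (362.5,225) and side (312.6,222.5). The orange one stands about 7 cm away, beyond the head's line. A tall rod with a pipette stands close by, so I'll triangulate those along with the bolt and rail poses.

```bash
cat > m.py <<'E'
from h import *
from cell import robot
t=robot.read_camera("top");s=robot.read_camera("side")
def seg(c,bx,f,sc=8):
    x0,y0,x1,y1=bx;g=cv2.resize(c["pixels"][y0:y1,x0:x1].max(2),None,fx=sc,fy=sc,interpolation=cv2.INTER_CUBIC)
    m=(g<f).astype(np.uint8);n,l,st,ce=cv2.connectedComponentsWithStats(m);i=1+st[1:,4].argmax()
    p=np.argwhere(l==i)[:,::-1];return (p+.5)/sc-.5+[x0,y0]
def tri(u,v):
    o1,d1=ray(t,*u);o2,d2=ray(s,*v);k=np.linalg.lstsq(np.c_[d1,-d2],o2-o1,rcond=None)[0]
    a,b=o1+k[0]*d1,o2+k[1]*d2;return ((a+b)/2).round(4),np.linalg.norm(a-b).round(4)
E
python3 - <<'E'
from m import *
def ax(p,z):
    w=np.array([at(t,u,v,z)[:2] for u,v in p[::7]]);r=cv2.minAreaRect(w.astype(np.float32));m=w.mean(0)
    e=np.linalg.svd(w-m,full_matrices=False)[2][0];e=e*np.sign(e[0]);return m.round(4),np.array(r[1]).round(4),np.arctan2(e[1],e[0]).round(3),np.array(r[0]).round(4)
for th in(85,105,120):
    print(th,"wing",ax(seg(t,(350,212,375,238),th),.065))
    print("slot",ax(seg(t,(262,165,288,245),th),.027))
ps=seg(s,(300,208,325,238),75);m=ps.mean(0);print("side wing",m,at(s,*m,.048).round(4))
pw=seg(t,(350,212,375,238),105).mean(0);print(tri(pw,m))
print("rodbase",at(t,381,256,.01),at(s,276.6,246,.01))
print("rod top?",[tri((408,263),(x,y)) for x,y in((265,95),(270,150))])
print("tip",tri((417,233),(305,248)),"cyl side base",at(s,303,282,0))
print("pip",tri((440,260),(270,120)),tri((455,270),(258,90)))
E
```

```text
85 wing (array([0.4477, 0.1491]), array([0.0022, 0.0011]), np.float64(1.094), array([0.4475, 0.149 ]))Traceback (most recent call last):
  File "<stdin>", line 7, in <module>
  File "m.py", line 6, in seg
    m=(g<f).astype(np.uint8);n,l,st,ce=cv2.connectedComponentsWithStats(m);i=1+st[1:,4].argmax()
                                                                               ~~~~~~~~~~~~~~~^^
ValueError: attempt to get argmax of an empty sequence
```

```bash
cat >> m.py <<'E'
def ax(p,z):
    w=np.array([at(t,u,v,z)[:2] for u,v in p[::7]]);r=cv2.minAreaRect(w.astype(np.float32));m=w.mean(0)
    e=np.linalg.svd(w-m,full_matrices=False)[2][0];e=e*np.sign(e[0]);return m.round(4),np.array(r[1]).round(4),np.arctan2(e[1],e[0]).round(3),np.array(r[0]).round(4)
E
python3 - <<'E'
from m import *
for th in(115,130):
    print(th,"wing",ax(seg(t,(350,212,375,238),th),.065))
    print("slot",ax(seg(t,(262,165,288,245),th),.027))
ps=seg(s,(300,208,325,238),75);m=ps.mean(0);print("side wing",m,at(s,*m,.048).round(4))
pw=seg(t,(350,212,375,238),120).mean(0);print(pw,tri(pw,m))
print("rodbase",at(t,381,256,.01),at(s,276.6,246,.01))
print("rod top?",[tri((408,263),(x,y)) for x,y in((265,95),(270,150))])
print("tip",tri((417,233),(305,248)),"cyl side base",at(s,303,282,0))
print("pip",tri((440,260),(270,120)),tri((455,270),(258,90)))
E
```

```text
115 wing (array([0.4581, 0.1414]), array([0.0104, 0.034 ]), np.float64(-0.663), array([0.4584, 0.1412]))
slot (array([0.5051, 0.3827]), array([0.0118, 0.1865]), np.float64(-0.145), array([0.5129, 0.3825]))
130 wing (array([0.458 , 0.1414]), array([0.0125, 0.0369]), np.float64(-0.675), array([0.458 , 0.1413]))
slot (array([0.5064, 0.3824]), array([0.0139, 0.1885]), np.float64(-0.145), array([0.5128, 0.3821]))
side wing [312.27744314 222.40999663] [0.4564 0.1355 0.048 ]
[362.13810732 224.77344711] (array([0.4576, 0.1399, 0.0451]), np.float64(0.0024))
rodbase [0.37265261 0.08521098 0.01      ] [0.37130469 0.09518918 0.01      ]
rod top? [(array([0.3705, 0.0738, 0.3697]), np.float64(0.0003)), (array([0.3701, 0.0564, 0.2691]), np.float64(0.0092))]
tip (array([ 0.4372, -0.0028,  0.0768]), np.float64(0.0031)) cyl side base [ 0.43323763 -0.01967053  0.        ]
pip (array([0.3794, 0.0048, 0.3455]), np.float64(0.008)) (array([ 0.3636, -0.0097,  0.3999]), np.float64(0.0102))
```

```bash
cat > go.py <<'E'
import sys
from h import *
from cell import robot
o=robot.observe();p=o["tool_pos"];r=o["tool_rot"];M=R.from_euler("xyz",r).as_matrix()
def to(x,y,z,yaw=None):
    d=M.T@(np.array([x,y,z])-p)/.06;s=0 if yaw is None else (r[2]-yaw+np.pi)%(2*np.pi)-np.pi
    print((x,y,z),"shift",d.round(3),"spin",round(s,3))
if __name__=="__main__":
    print(o["time"],p.round(4),r.round(4),o["qpos"].round(2),o["contact_force"].round(1),o["opening"].round(4),o["grip_force"])
    for a in sys.argv[1:]:to(*[float(v) for v in a.split(",")])
E
python3 go.py .3,-.42,.42 .58,-.15,.43 .6,.15,.43,.9
```

```text
Traceback (most recent call last):
  File "go.py", line 9, in <module>
    print(o["time"],p.round(4),r.round(4),o["qpos"].round(2),o["contact_force"].round(1),o["opening"].round(4),o["grip_force"])
                                                                                         ^^^^^^^^^^^^^^^^^^
AttributeError: 'float' object has no attribute 'round'
```

```bash
sed -i 's/o\["opening"\].round(4)/round(o["opening"],4)/' go.py; python3 go.py .3,-.42,.42 .58,-.15,.43 .6,.15,.43,.9
```

```text
0.4 [ 0.1641 -0.4986  0.2436] [-3.1414 -0.      0.3178] [-1.4   0.34  1.52 -0.    1.28 -0.15] [0.8 0.8 0.3] 0.0916 0.0
(0.3, -0.42, 0.42) shift [ 2.562 -0.538 -2.939] spin 0
(0.58, -0.15, 0.43) shift [ 8.401 -3.354 -3.105] spin 0
(0.6, 0.15, 0.43) shift [10.28  -8.    -3.105] spin -0.582
```

Request:
step_arm([
  [[0.6, -0.1, -0.7], 0],
  [[1.3, -0.3, -1.5], 0],
  [[1.9, -0.4, -2.2], 0],
  [[2.6, -0.5, -2.9], 0],
  [[3.4, -1.0, -3.1], 0],
  [[4.2, -1.4, -3.1], 0],
  [[5.0, -1.8, -3.1], 0],
  [[5.9, -2.2, -3.1], 0],
  [[6.7, -2.6, -3.1], 0],
  [[7.5, -3.0, -3.1], 0],
], hand=89, squeeze=10)

```text
time: 1.65
tool_pos: [0.5364, -0.1856, 0.4297]
tool_rot: [3.141, -0.0, 0.318]
contact_force: [0.7, -0.5, 0.7]
opening: 0.0597
grip_force: 0.0
```

```bash
python3 go.py  .6,.15,.43,.9
```

```text
1.65 [ 0.5364 -0.1856  0.4297] [ 3.1413 -0.      0.3179] [-0.47  0.37  0.99 -0.    1.79  0.78] [ 0.7 -0.5  0.7] 0.0597 0.0
(0.6, 0.15, 0.43) shift [ 2.756 -4.982 -0.006] spin -0.582
```

Request:
step_arm([
  [[0.5, -0.8, 0], -0.1],
  [[1.0, -1.7, 0], -0.2],
  [[1.4, -2.5, 0], -0.3],
  [[1.9, -3.4, 0], -0.4],
  [[2.3, -4.2, 0], -0.5],
  [[2.7, -5.0, 0], -0.58],
  [[2.7, -5.0, 0], -0.58],
])

```text
time: 2.52
tool_pos: [0.5953, 0.1522, 0.4287]
tool_rot: [-3.14, 0.0, 0.904]
contact_force: [-0.2, -0.3, 0.4]
opening: 0.0596
grip_force: 0.0
```

```bash
python3 go.py  .458,.14,.42,.9 .458,.14,.25,.9
```

```text
2.525 [0.5953 0.1522 0.4287] [-3.1403e+00  3.0000e-04  9.0370e-01] [0.13 0.48 0.82 0.   1.84 0.79] [-0.2 -0.3  0.4] 0.0596 0.0
(0.458, 0.14, 0.42) shift [-1.575 -1.672  0.149] spin 0.004
(0.458, 0.14, 0.25) shift [-1.574 -1.668  2.982] spin 0.004
```

Request:
step_arm([
  [[-0.5, -0.55, 0], 0],
  [[-1.0, -1.1, 0.1], 0],
  [[-1.57, -1.67, 0.15], 0],
  [[-1.57, -1.67, 0.8], 0],
  [[-1.57, -1.67, 1.6], 0],
  [[-1.57, -1.67, 2.4], 0],
  [[-1.57, -1.67, 2.4], 0],
])

```text
time: 3.4
tool_pos: [0.4565, 0.1361, 0.2832]
tool_rot: [-3.137, 0.005, 0.896]
contact_force: [-0.3, -0.3, 0.2]
opening: 0.0598
grip_force: 0.0
```

```bash
python3 go.py  .458,.14,.25,.9; python3 - <<'E'
from m import *
cv2.imwrite("pics/two.png",np.vstack([crop(t,260,130,500,290,2),crop(s,150,20,390,160+100,1)[:0] if 0 else crop(s,160,60,400,270,2)[:,:480][:280]]))
E
```

```text
3.4 [0.4565 0.1361 0.2832] [-3.1369  0.0055  0.8963] [ 0.13  0.23  1.58 -0.    1.35  0.8 ] [-0.3 -0.3  0.2] 0.0598 0.0
(0.458, 0.14, 0.25) shift [ 0.069 -0.018  0.554] spin -0.004
```

View pics/two.png

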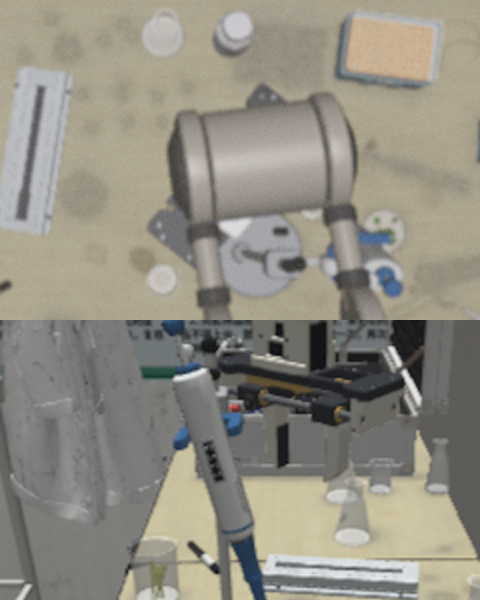

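The top half shows the forked forearm above the stand. The rod, near crop (240,250), lies between the tubes, and the blue pipette end at (385,285) lies near the right tube. The side half shows the gripper body above and beyond the pipette. I need the full side view to judge the heights before descending.

```bash
python3 - <<'E'
from m import *
cv2.imwrite("pics/s2.png",crop(s,140,0,460,240,2.5))
E
```

```text
(no output)
```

View pics/s2.png

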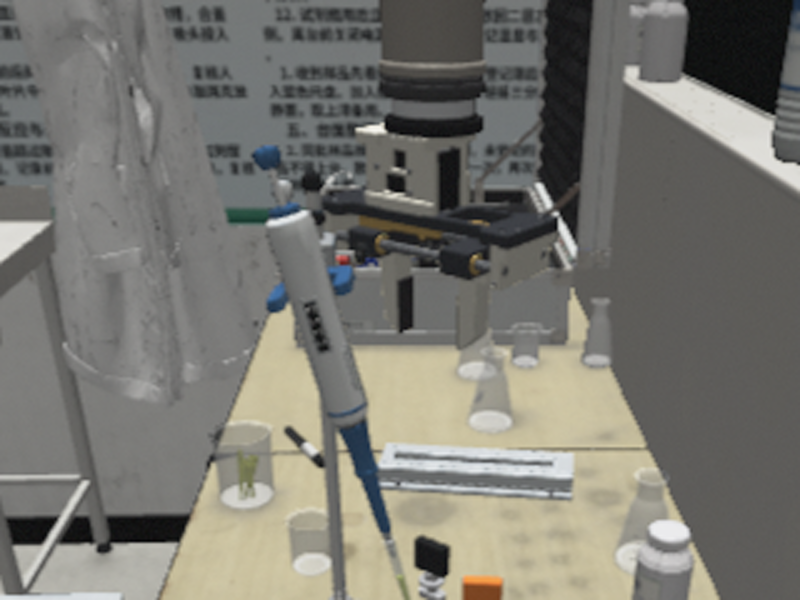

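The side crop shows the fingertips at (400,325)/(470,345), the flange at (430,125), and the wrist running up out of frame. The pipette top is at (290,220). There is room to come down to about 0.17 m, where the wrist barrel should come into view.

Request:
step_arm([
  [[0.04, 0.02, 0.6], 0],
  [[0.04, 0.02, 1.2], 0],
  [[0.04, 0.02, 1.8], 0],
  [[0.04, 0.02, 1.8], 0],
])

```text
time: 4.1
tool_pos: [0.4605, 0.1383, 0.1773]
tool_rot: [-3.14, 0.002, 0.898]
contact_force: [-0.4, -0.7, 1.0]
opening: 0.0598
grip_force: 0.0
```

```bash
python3 go.py  .458,.14,.05,.9; python3 - <<'E'
from m import *
cv2.imwrite("pics/s3.png",crop(s,140,0,460,240,2.5))
for z in(.3,.35,.4,.45,.5):print(z,px(s,[.4565,.139,z]).round(1),px(s,[.372,.087,z]).round(1))
E
```

```text
4.1 [0.4605 0.1383 0.1773] [-3.1401e+00  1.8000e-03  8.9770e-01] [ 0.13  0.33  1.74 -0.    1.07  0.81] [-0.4 -0.7  1. ] 0.0598 0.0
(0.458, 0.14, 0.05) shift [ 1.000e-03 -4.700e-02  2.122e+00] spin -0.002
0.3 [311.6 120.4] [268.8 129.1]
0.35 [311.4  96.3] [267.1 103.6]
0.4 [311.2  70.5] [265.2  76.3]
0.45 [311.  43.] [263.3  47. ]
0.5 [310.8  13.4] [261.2  15.3]
```

View pics/s3.png

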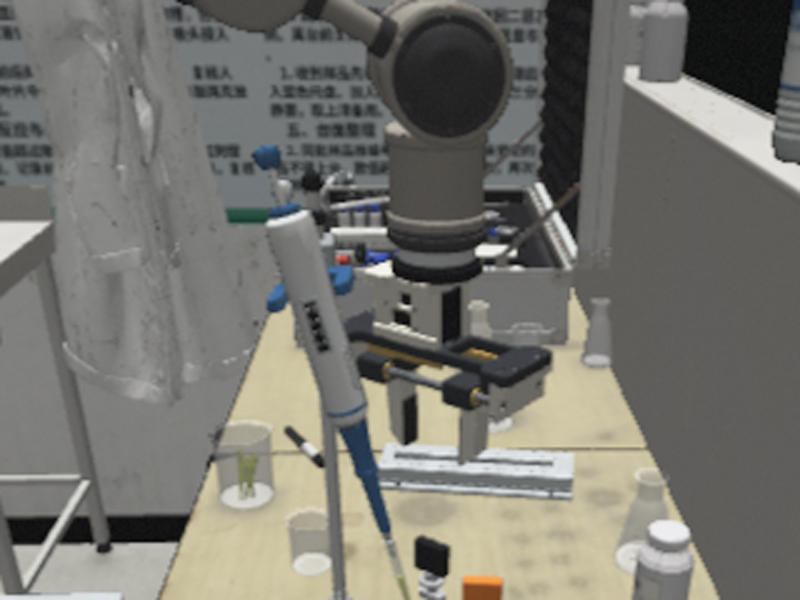

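The barrel axis is at crop (445,75), z ≈ 0.465. After the descent it will be at about 0.34, 30 mm beyond the rod (x≈328), with the fork rising at 45° over the rod's top. That clears, so I'll descend onto the wing.

Request:
step_arm([
  [[0, -0.03, 0.4], 0],
  [[0, -0.03, 0.8], 0],
  [[0, -0.03, 1.1], 0],
  [[0, -0.03, 1.4], 0],
  [[0, -0.03, 1.4], 0],
  [[0, -0.03, 1.4], 0],
])

```text
time: 4.95
tool_pos: [0.4607, 0.1397, 0.0954]
tool_rot: [3.139, -0.002, 0.898]
contact_force: [0.5, -0.6, -0.1]
opening: 0.0597
grip_force: 0.0
```

```bash
python3 go.py  .458,.14,.05,.9; python3 - <<'E'
from m import *
cv2.imwrite("pics/s4.png",np.hstack([crop(s,230,60,350,260,3),crop(t,315,150,435,283,3)[:0].reshape(0,0,3) if 0 else cv2.resize(crop(t,315,150,435,280,3),(360,600))]))
E
```

```text
4.95 [0.4607 0.1397 0.0954] [ 3.1393e+00 -2.3000e-03  8.9780e-01] [ 0.14  0.44  1.84 -0.    0.85  0.81] [ 0.5 -0.6 -0.1] 0.0597 0.0
(0.458, 0.14, 0.05) shift [-0.026 -0.04   0.756] spin -0.002
```

View pics/s4.png

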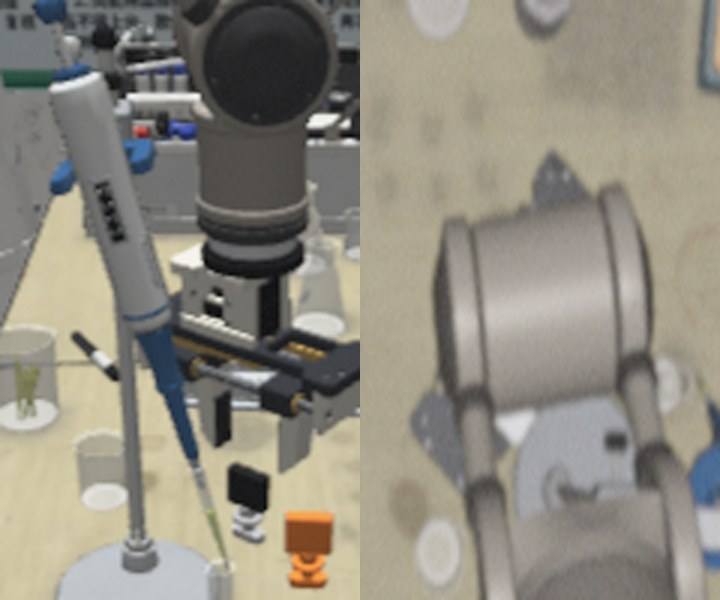

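The left half shows the fingers at (215,415)/(295,440) straddling the black wing at (248,488), and the barrel is clear of rod and pipette. The right half shows the rod base between the fork tubes. I'll continue down and grip.

Request:
step_arm([
  [[-0.03, -0.04, 0.3], 0],
  [[-0.03, -0.04, 0.55], 0],
  [[-0.03, -0.04, 0.74], 0],
  [[-0.03, -0.04, 0.74], 0],
  [[-0.03, -0.04, 0.74], 0],
])

```text
time: 5.68
tool_pos: [0.4568, 0.1397, 0.0498]
tool_rot: [3.141, -0.001, 0.898]
contact_force: [0.7, -0.1, 0.3]
opening: 0.06
grip_force: 0.0
```

Request:
step_arm([
  [[0, 0, 0], 0],
  [[0, 0, 0], 0],
  [[0, 0, 0], 0],
  [[0, 0, 0], 0],
  [[0, 0, 0], 0],
  [[0, 0, 0], 0],
], hand=200, squeeze=15)

```text
time: 6.42
tool_pos: [0.4565, 0.1397, 0.0495]
tool_rot: [3.141, -0.0, 0.898]
contact_force: [-1.1, 0.7, 3.8]
opening: 0.0362
grip_force: 15.0
```

```bash
python3 go.py  .457,.14,.16 .4376,.3932,.14,1.426
```

```text
6.425 [0.4565 0.1397 0.0495] [ 3.1413e+00 -2.0000e-04  8.9790e-01] [ 0.14  0.52  1.89 -0.    0.74  0.81] [-1.1  0.7  3.8] 0.0362 14.99985158443451
(0.457, 0.14, 0.16) shift [ 0.01   0.003 -1.842] spin 0
(0.4376, 0.3932, 0.14) shift [ 3.108 -2.88  -1.509] spin -0.528
```

Request:
step_arm([
  [[0, 0, -0.3], 0],
  [[0, 0, -0.9], 0],
  [[0, 0, -1.5], 0],
  [[0.5, -0.45, -1.7], -0.08],
  [[1.0, -0.9, -1.7], -0.18],
  [[1.5, -1.4, -1.7], -0.27],
  [[2.0, -1.9, -1.6], -0.36],
  [[2.6, -2.4, -1.5], -0.45],
  [[3.1, -2.88, -1.5], -0.53],
  [[3.11, -2.88, -1.5], -0.53],
])

```text
time: 7.68
tool_pos: [0.4365, 0.3954, 0.1382]
tool_rot: [-3.141, 0.0, 1.432]
contact_force: [0.6, -0.1, -1.2]
opening: 0.036
grip_force: 15.0
```

```bash
python3 go.py .4376,.3932,.09,1.426;  python3 - <<'E'
from m import *
cv2.imwrite("pics/s5.png",np.hstack([crop(s,250,110,390,220,3.5)[:380,:400],cv2.resize(crop(t,240,160,340,255,4),(400,380))]))
E
```

```text
7.675 [0.4365 0.3954 0.1382] [-3.1406e+00  4.0000e-04  1.4316e+00] [0.61 0.56 1.49 0.   1.1  0.74] [ 0.6 -0.1 -1.2] 0.036 14.997469782829285
(0.4376, 0.3932, 0.09) shift [-0.034  0.025  0.803] spin 0.006
```

View pics/s5.png

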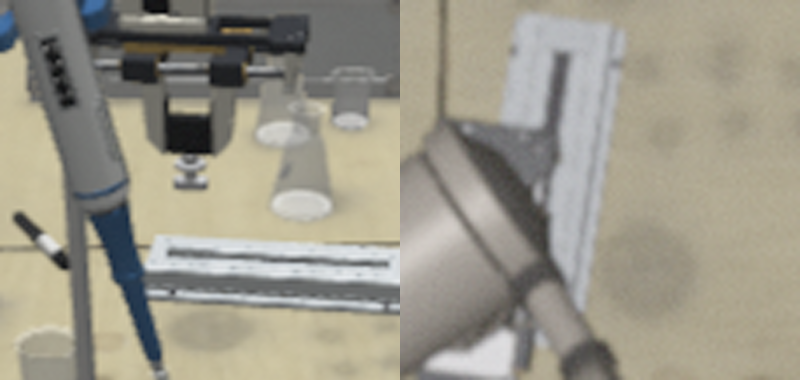

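The side half shows the bolt hanging upright in the fingers at (190,170), with the window end of the rail at (185,252) below it. The arm hides the window from the top camera. At the grasp the bolt sat about 2 mm along +tool-x from the TCP as measured by the top camera, so I'll allow for that and feel my way down.

```bash
python3 go.py .4373,.3910,.082,1.426
```

```text
7.775 [0.437  0.3929 0.1384] [-3.1404e+00  1.7000e-03  1.4281e+00] [ 0.6   0.55  1.49 -0.    1.1   0.75] [-0.2 -0.6 -2.5] 0.0357 14.997494369745255
(0.4373, 0.391, 0.082) shift [-0.029  0.01   0.94 ] spin 0.002
```

Request:
step_arm([
  [[-0.03, 0.01, 0.4], 0],
  [[-0.03, 0.01, 0.8], 0],
  [[-0.03, 0.01, 0.94], 0],
  [[-0.03, 0.01, 0.94], 0],
  [[-0.03, 0.01, 0.94], 0],
])

```text
time: 8.4
tool_pos: [0.4386, 0.3914, 0.0839]
tool_rot: [3.14, -0.001, 1.427]
contact_force: [0.3, -0.2, -1.5]
opening: 0.0355
grip_force: 15.0
```

Request:
step_arm([
  [[0, 0, 0.03], 0],
  [[0, 0, 0.06], 0],
  [[0, 0, 0.09], 0],
  [[0, 0, 0.12], 0],
  [[0, 0, 0.12], 0],
])

```text
time: 9.02
tool_pos: [0.4378, 0.3913, 0.0754]
tool_rot: [-3.141, 0.0, 1.428]
contact_force: [0.2, -0.2, -2.7]
opening: 0.036
grip_force: 15.0
```

Request:
step_arm([
  [[0, 0, 0.015], 0],
  [[0, 0, 0.03], 0],
  [[0, 0, 0.03], 0],
])

```text
time: 9.4
tool_pos: [0.4379, 0.3913, 0.0738]
tool_rot: [-3.142, 0.0, 1.428]
contact_force: [0.6, 0.5, -2.1]
opening: 0.0361
grip_force: 15.0
```

Request:
step_arm([
  [[0, 0, 0.02], 0],
  [[0, 0, 0.04], 0],
  [[0, 0, 0.04], 0],
])

```text
time: 9.78
tool_pos: [0.4378, 0.3913, 0.0713]
tool_rot: [-3.141, 0.0, 1.428]
contact_force: [-0.5, -0.4, -1.9]
opening: 0.036
grip_force: 15.0
```

Request:
step_arm([
  [[0, 0, 0.03], 0],
  [[0, 0, 0.06], 0],
  [[0, 0, 0.09], 0],
  [[0, 0, 0.12], 0],
  [[0, 0, 0.14], 0],
  [[0, 0, 0.165], 0],
  [[0, 0, 0.165], 0],
  [[0, 0, 0.165], 0],
])

```text
time: 10.78
tool_pos: [0.438, 0.3914, 0.0616]
tool_rot: [3.141, -0.0, 1.428]
contact_force: [0.4, 0.1, -2.8]
opening: 0.036
grip_force: 15.0
```

```bash
python3 go.py .5168,.3794,.061,1.426;  python3 - <<'E'
from m import *
cv2.imwrite("pics/s6.png",crop(s,280,140,390,210,7))
E
```

```text
10.775 [0.438  0.3914 0.0616] [ 3.1415 -0.      1.4278] [ 0.6   0.65  1.56 -0.    0.93  0.74] [ 0.4  0.1 -2.8] 0.036 14.997718781232834
(0.5168, 0.3794, 0.061) shift [-0.011  1.329  0.01 ] spin 0.002
```

View pics/s6.png

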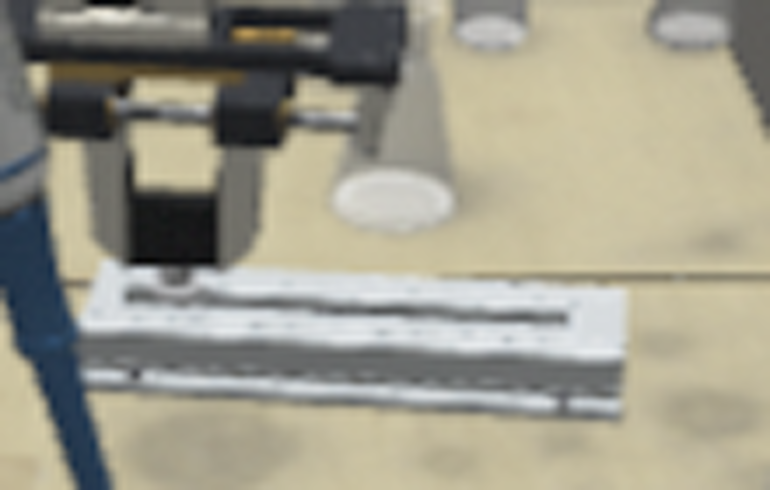

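The crop shows the collar at (178,285), just over the lips inside the window, whose near end is at (127,295). That is about 23 mm into the slot, so rail x ≈ -78, as wanted. I'll start sliding and watch the side force.

Request:
step_arm([
  [[0, 0, 0.01], 0],
  [[0, 0.05, 0.01], 0],
  [[0, 0.12, 0.01], 0],
  [[0, 0.2, 0.01], 0],
  [[0, 0.3, 0.01], 0],
  [[0, 0.4, 0.01], 0],
  [[0, 0.4, 0.01], 0],
])

```text
time: 11.75
tool_pos: [0.4623, 0.3878, 0.0609]
tool_rot: [3.141, -0.0, 1.427]
contact_force: [-0.4, 1.2, -1.7]
opening: 0.036
grip_force: 15.0
```

Request:
step_arm([
  [[0, 0.08, 0], 0],
  [[0, 0.16, 0], 0],
  [[0, 0.24, 0], 0],
  [[0, 0.32, 0], 0],
  [[0, 0.4, 0], 0],
  [[0, 0.4, 0], 0],
])

```text
time: 12.5
tool_pos: [0.4858, 0.3844, 0.0609]
tool_rot: [3.141, -0.0, 1.427]
contact_force: [-0.6, -0.8, -1.7]
opening: 0.0359
grip_force: 15.0
```

```bash
python3 -c "
from cell import robot
for i in range(4):
    robot.read_camera('side');o=robot.observe();print(o['contact_force'].round(2),o['torque'].round(2),o['tool_pos'].round(4))"
```

```text
[ 0.05 -0.09 -1.26] [-0.07 -0.04  0.05] [0.4855 0.3844 0.0609]
[ 0.01  0.1  -1.86] [ 0.01 -0.07  0.01] [0.4854 0.3845 0.0609]
[ 0.05  0.21 -1.32] [-0.03 -0.09 -0.04] [0.4853 0.3845 0.0609]
[-0.31 -0.38 -1.92] [ 0.   -0.09  0.  ] [0.4852 0.3845 0.0609]
```

Request:
step_arm([
  [[0, 0.08, 0], 0],
  [[0, 0.16, 0], 0],
  [[0, 0.24, 0], 0],
  [[0, 0.32, 0], 0],
  [[0, 0.4, 0], 0],
  [[0, 0.48, 0], 0],
  [[0, 0.56, 0], 0],
  [[0, 0.64, 0], 0],
  [[0, 0.7, 0], 0],
  [[0, 0.7, 0], 0],
])

```text
time: 13.95
tool_pos: [0.5273, 0.3785, 0.0609]
tool_rot: [3.142, 0.0, 1.428]
contact_force: [1.0, 0.5, -1.9]
opening: 0.0359
grip_force: 15.0
```

Request:
step_arm([
  [[0, 0.02, 0], 0],
  [[0, 0.04, 0], 0],
  [[0, 0.06, 0], 0],
  [[0, 0.06, 0], 0],
])

```text
time: 14.45
tool_pos: [0.5307, 0.378, 0.061]
tool_rot: [3.141, 0.0, 1.428]
contact_force: [-0.1, -0.4, -1.4]
opening: 0.0357
grip_force: 15.0
```

Request:
step_arm([
  [[0, 0.015, 0], 0],
  [[0, 0.03, 0], 0],
  [[0, 0.045, 0], 0],
  [[0, 0.045, 0], 0],
])

```text
time: 14.95
tool_pos: [0.5333, 0.3776, 0.061]
tool_rot: [3.142, 0.0, 1.428]
contact_force: [-0.5, 0.0, -1.8]
opening: 0.0361
grip_force: 15.0
```

Request:
step_arm([
  [[0, 0.01, 0], 0],
  [[0, 0.02, 0], 0],
  [[0, 0.03, 0], 0],
  [[0, 0.04, 0], 0],
])

```text
time: 15.45
tool_pos: [0.5357, 0.3773, 0.061]
tool_rot: [3.142, 0.0, 1.428]
contact_force: [0.3, 0.1, -1.8]
opening: 0.036
grip_force: 15.0
```

Request:
step_arm([
  [[0, 0.01, 0], 0],
  [[0, 0.02, 0], 0],
  [[0, 0.03, 0], 0],
  [[0, 0.04, 0], 0],
])

```text
time: 15.95
tool_pos: [0.538, 0.3769, 0.061]
tool_rot: [-3.142, 0.0, 1.428]
contact_force: [-0.4, -0.3, -1.8]
opening: 0.0359
grip_force: 15.0
```

Request:
step_arm([
  [[0, 0.01, 0], 0],
  [[0, 0.02, 0], 0],
  [[0, 0.03, 0], 0],
  [[0, 0.04, 0], 0],
])

```text
time: 16.45
tool_pos: [0.5404, 0.3766, 0.061]
tool_rot: [3.142, 0.0, 1.428]
contact_force: [-0.3, 0.2, -2.0]
opening: 0.036
grip_force: 15.0
```

Request:
step_arm([
  [[0, 0.01, 0], 0],
  [[0, 0.02, 0], 0],
  [[0, 0.03, 0], 0],
  [[0, 0.04, 0], 0],
])

```text
time: 16.95
tool_pos: [0.5428, 0.3762, 0.0609]
tool_rot: [3.142, 0.0, 1.428]
contact_force: [0.4, -0.7, -2.2]
opening: 0.0358
grip_force: 15.0
```

Request:
step_arm([
  [[0, 0.01, 0], 0],
  [[0, 0.02, 0], 0],
  [[0, 0.03, 0], 0],
  [[0, 0.04, 0], 0],
])

```text
time: 17.45
tool_pos: [0.5452, 0.3759, 0.061]
tool_rot: [3.142, 0.0, 1.428]
contact_force: [1.1, 0.0, -0.9]
opening: 0.0359
grip_force: 15.0
```

Request:
step_arm([
  [[0, 0.01, 0], 0],
  [[0, 0.02, 0], 0],
  [[0, 0.03, 0], 0],
  [[0, 0.04, 0], 0],
])

```text
time: 17.95
tool_pos: [0.5475, 0.3756, 0.061]
tool_rot: [3.142, 0.0, 1.428]
contact_force: [0.1, 0.9, -1.5]
opening: 0.0354
grip_force: 15.0
```

Request:
step_arm([
  [[0, 0.01, 0], 0],
  [[0, 0.02, 0], 0],
  [[0, 0.03, 0], 0],
  [[0, 0.04, 0], 0],
])

```text
time: 18.45
tool_pos: [0.5499, 0.3752, 0.061]
tool_rot: [3.142, 0.0, 1.428]
contact_force: [0.3, -0.6, -1.8]
opening: 0.0359
grip_force: 15.0
```

Request:
step_arm([
  [[0, 0.01, 0], 0],
  [[0, 0.02, 0], 0],
  [[0, 0.03, 0], 0],
  [[0, 0.04, 0], 0],
])

```text
time: 18.95
tool_pos: [0.5523, 0.3749, 0.061]
tool_rot: [-3.142, 0.0, 1.428]
contact_force: [0.4, -0.7, -1.2]
opening: 0.0361
grip_force: 15.0
```

Request:
step_arm([
  [[0, 0.01, 0], 0],
  [[0, 0.02, 0], 0],
  [[0, 0.03, 0], 0],
  [[0, 0.04, 0], 0],
])

```text
time: 19.45
tool_pos: [0.5547, 0.3745, 0.061]
tool_rot: [3.142, 0.0, 1.428]
contact_force: [0.2, 0.2, -1.8]
opening: 0.036
grip_force: 15.0
```

Request:
step_arm([
  [[0, 0.01, 0], 0],
  [[0, 0.02, 0], 0],
  [[0, 0.03, 0], 0],
  [[0, 0.04, 0], 0],
])

```text
time: 19.95
tool_pos: [0.557, 0.3742, 0.061]
tool_rot: [-3.142, 0.0, 1.428]
contact_force: [0.9, 0.1, -2.1]
opening: 0.0358
grip_force: 15.0
```

Request:
step_arm([
  [[0, 0.01, 0], 0],
  [[0, 0.02, 0], 0],
  [[0, 0.03, 0], 0],
  [[0, 0.04, 0], 0],
])

```text
time: 20.45
tool_pos: [0.5594, 0.3739, 0.061]
tool_rot: [3.142, 0.0, 1.428]
contact_force: [-0.4, -0.6, -1.7]
opening: 0.0356
grip_force: 15.0
```

Request:
step_arm([
  [[0, 0.01, 0], 0],
  [[0, 0.02, 0], 0],
  [[0, 0.03, 0], 0],
  [[0, 0.04, 0], 0],
])

```text
time: 20.95
tool_pos: [0.5618, 0.3735, 0.061]
tool_rot: [3.142, 0.0, 1.428]
contact_force: [-0.2, -0.8, -2.1]
opening: 0.0357
grip_force: 15.0
```

Request:
step_arm([
  [[0, 0.01, 0], 0],
  [[0, 0.02, 0], 0],
  [[0, 0.03, 0], 0],
  [[0, 0.04, 0], 0],
])

```text
time: 21.45
tool_pos: [0.5639, 0.3732, 0.0609]
tool_rot: [-3.141, 0.0, 1.428]
contact_force: [-2.0, -0.1, -0.4]
opening: 0.0358
grip_force: 15.0
```

Request:
step_arm([
  [[0, 0.008, 0], 0],
  [[0, 0.015, 0], 0],
  [[0, 0.015, 0], 0],
])

```text
time: 21.82
tool_pos: [0.5642, 0.3732, 0.0609]
tool_rot: [-3.14, 0.0, 1.428]
contact_force: [-4.9, 0.8, 0.4]
opening: 0.0359
grip_force: 15.0
```

Contact with the stop: -5 N along the slot, with the tool at x≈0.564. I'll back off about 1 mm, ease the grip and start the turn in stages.

Request:
step_arm([
  [[0, -0.02, 0], 0],
  [[0, -0.035, 0], 0],
  [[0, -0.035, 0], 0],
  [[0, -0.035, 0], 0],
], squeeze=8)

```text
time: 22.32
tool_pos: [0.5633, 0.3733, 0.061]
tool_rot: [3.141, -0.0, 1.428]
contact_force: [0.3, -0.1, -2.6]
opening: 0.036
grip_force: 8.0
```

Request:
step_arm([
  [[0, 0.003, 0], -0.1],
  [[0.001, 0.006, 0], -0.2],
  [[0.001, 0.007, 0], -0.3],
  [[0.001, 0.007, 0], -0.3],
])

```text
time: 22.82
tool_pos: [0.5636, 0.3733, 0.061]
tool_rot: [3.141, 0.0, 1.727]
contact_force: [1.0, 0.2, -2.2]
opening: 0.0363
grip_force: 8.0
```

Request:
step_arm([
  [[0, 0.003, 0], -0.1],
  [[0.001, 0.006, 0], -0.2],
  [[0.001, 0.007, 0], -0.3],
  [[0.001, 0.007, 0], -0.3],
])

```text
time: 23.32
tool_pos: [0.5639, 0.3735, 0.061]
tool_rot: [3.141, 0.0, 2.025]
contact_force: [-0.2, 0.9, -1.4]
opening: 0.036
grip_force: 8.0
```

```bash
python3 -c "
from cell import robot
for i in range(3):
    robot.read_camera('side');o=robot.observe();print(o['contact_force'].round(2),o['torque'].round(2),o['tool_pos'].round(4),o['tool_rot'].round(3))"
```

```text
[-0.49  0.42 -1.59] [-0.01 -0.15 -0.  ] [0.5639 0.3735 0.061 ] [3.141 0.    2.024]
[-0.13  0.06 -1.92] [ 0.04 -0.11 -0.05] [0.5638 0.3735 0.061 ] [3.142 0.    2.025]
[ 0.99  0.74 -2.14] [ 0.02 -0.16 -0.01] [0.5638 0.3735 0.061 ] [3.142 0.    2.025]
```

Request:
step_arm([
  [[0, 0.003, 0], -0.1],
  [[0.001, 0.006, 0], -0.2],
  [[0.001, 0.007, 0], -0.3],
  [[0.001, 0.007, 0], -0.3],
])

```text
time: 23.98
tool_pos: [0.5641, 0.3737, 0.0609]
tool_rot: [-3.142, 0.0, 2.325]
contact_force: [-0.2, -0.2, -1.2]
opening: 0.0357
grip_force: 8.0
```

Request:
step_arm([
  [[0, 0.003, 0], -0.1],
  [[0.001, 0.006, 0], -0.2],
  [[0.001, 0.007, 0], -0.3],
  [[0.001, 0.007, 0], -0.3],
])

```text
time: 24.48
tool_pos: [0.5644, 0.374, 0.061]
tool_rot: [-3.141, 0.0, 2.624]
contact_force: [0.7, -1.0, -2.9]
opening: 0.0365
grip_force: 8.0
```

Request:
step_arm([
  [[0, 0.003, 0], -0.12],
  [[0.001, 0.006, 0], -0.24],
  [[0.001, 0.008, 0], -0.37],
  [[0.001, 0.008, 0], -0.37],
  [[0.001, 0.008, 0], -0.37],
])

```text
time: 25.1
tool_pos: [0.5647, 0.3738, 0.0609]
tool_rot: [-3.14, 0.0, 2.994]
contact_force: [1.1, -4.6, -0.3]
opening: 0.0359
grip_force: 8.0
```

The turn is complete. A light -4.6 N in y shows the stem touching the left lip, so I'll ease 1.2 mm back, set the bolt down on the floor, then open.

Request:
step_arm([
  [[0, -0.01, 0], 0],
  [[0, -0.022, 0], 0],
  [[0, -0.022, 0.01], 0],
  [[0, -0.022, 0.018], 0],
  [[0, -0.022, 0.018], 0],
])

```text
time: 25.72
tool_pos: [0.5642, 0.3735, 0.0598]
tool_rot: [3.141, -0.0, 2.998]
contact_force: [-0.5, -0.8, -1.8]
opening: 0.0359
grip_force: 8.0
```

Request:
step_arm([
  [[0, 0, 0], 0],
  [[0, 0, 0], 0],
  [[0, 0, 0], 0],
  [[0, 0, 0], 0],
  [[0, 0, 0], 0],
], hand=105)

```text
time: 26.35
tool_pos: [0.5644, 0.3732, 0.0599]
tool_rot: [-3.142, 0.0, 2.998]
contact_force: [0.2, 0.1, -0.4]
opening: 0.0541
grip_force: 0.0
```

Request:
step_arm([
  [[0, 0, -0.1], 0],
  [[0, 0, -0.3], 0],
  [[0, 0, -0.7], 0],
  [[0, 0, -1.2], 0],
  [[0, 0, -1.8], 0],
  [[0, 0, -2.4], 0],
  [[0, 0, -2.4], 0],
])

```text
time: 27.22
tool_pos: [0.5658, 0.374, 0.2089]
tool_rot: [3.137, 0.007, 2.998]
contact_force: [0.1, -0.3, -0.3]
opening: 0.054
grip_force: 0.0
```

```bash
python3 - <<'E'
from m import *
cv2.imwrite("pics/s7.png",crop(s,280,120,400,210,6))
E
```

```text
(no output)
```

View pics/s7.png

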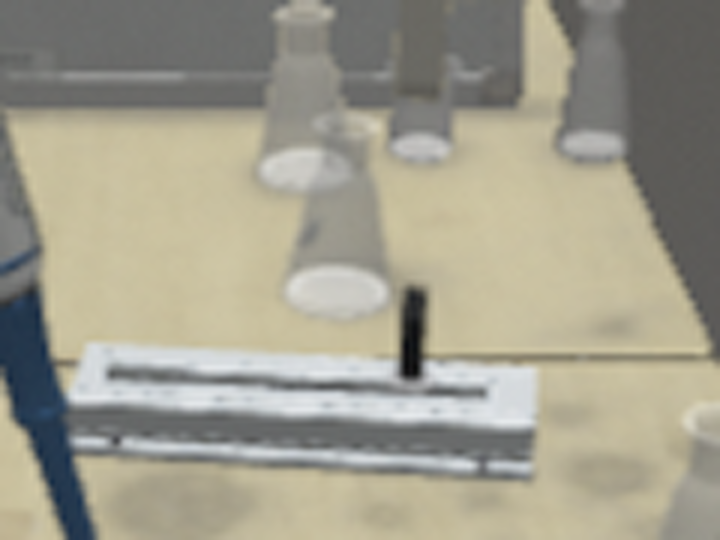

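The bolt stands upright in the slot at (413,335), its wing edge-on to the side camera, so square across. The gripper is clear and the flasks have not moved. Handing in.

```bash
python3 -c "
from cell import robot
print(robot.hand_in())"
```

```text
the job is handed in; nothing more can be done
None
```

The bolt went in through the window and slid until I felt the stop at about 5 N. I turned it square across the slot, released it and handed the job in at about 27 s; the hand-in returned no verdict.

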